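# Hold a bisque cup in the glazing tongs over the catch basin

### The arm

A 6-joint arm with a two-finger parallel gripper is mounted at the origin on the work surface. World frame = base frame: x ahead of the robot, y to its left, z up, the work surface at z = 0. Lengths are in mm, angles in degrees, forces in N, time in s.
With the tool pointing down it reaches from about 350 to 850 mm from the base axis. Payload 8.1 kg.
Tool frame: the origin (TCP) lies at the very end of the fingers, on their centre line; the grasp point (between the pads) lies 19 mm behind it (r.grip_point_offset is the distance from the TCP to the grasp point, in mm); z points along the fingers, y is the line along which they close (so a half turn about z gives the same grasp; the last joint's range is limited). The gripper opens to 85 mm and grips with 20 to 120 N. Pads are 22 mm wide; open, the fingers measure 114 mm over their backs; the gripper's body (76 mm by 85 mm) begins 54 mm behind the grasp point. The pads swing forward as they close: fully open they stand 13 mm farther back than shut.
Start: joints at [61.226, 7.471, 85.268, -0, 87.261, -4.893], TCP at [242.882, 548.647, 231.292] pointing down, gripper open.
Joint ranges: [-169.43, 169.43], [-51.17, 129.36], [1.28, 143.12], [-76.62, 256.62], [0, 156.53], [-152.29, 152.29]. Speed limits (degrees/s): [136.94, 136.94, 159.86, 180, 180, 180].

### API

Orientations are given as [roll, pitch, yaw] about the fixed x, y, z axes, in that order (R = Rz(yaw) Ry(pitch) Rx(roll)).
In Python, from bench import status, eyes, r gives the robot as it stands.
- The arm moves only by the shell command python3 -m handwheel 'ROWS' [FORCE]. ROWS is a JSON object whose one key "series" holds a list that holds one entry, the list of rows, each a list of 7 numbers: the shift along the tool's x, y, z in cm, then the turn, a rotation vector about the tool's x, y, z in rad, then the opening, from 0 (shut) to 1 (fully open). In form: {"series": [[[tx, ty, tz, rx, ry, rz, claw], ...]]}. A call has 1 to 12 rows; each row is the pose to reach, as a shift and turn from the pose commanded when the call began, along the tool's axes at that moment; what a row does not reach only later rows make up. A row lasts 1/8 s, in which the tool goes at most 62.5 mm and 10.7 degrees, less where a joint would pass 70% of its speed; a pose out of reach is approached as far as the arm can. A call with a gripper value outside its range is refused whole. The fingers move at their own pace and stop on an object; FORCE is the grip in N (left out, the last holds). Time passes only in rows, so rows that repeat a pose let the fingers close. It gives the time, the measured TCP pose, the force, the opening and the grip force at its end, in the units of the state.
- status.sense(): the state, without advancing time (a new reading comes with each control period).
- eyes.snapshot(name): name is "scene" or "side" or "wrist"; returns a dict with "img" (400x640x3 uint8, red, green, blue), "mtx" (3x3 intrinsics, pixels), "R" (3x3) and "t" (3): a world point X has camera coordinates R X + t. Camera axes: x right, y down, z forward; pixel columns grow to the right and rows downward; lengths in mm; the calibration is good to about 2 mm. A picture is of the moment at which its call begins. There is no depth.
- r.hand_in(): hands the job in; it is judged then, once.
The state is a dict: "time": time; "joint_pos": joint angles; "qd": joint speeds; "joint_efforts": joint torques, N m; "tool_pos": TCP position; "tcp_rot": TCP orientation; "ft_force": force on the tool from outside, world axes, zero at the start; "wrist_torque": the same for the moment, N m; "finger_gap": finger opening in mm; "grip_force": force on a finger pad.
Only numpy, scipy, OpenCV 4.12 (cv2) and the standard library are available. Lean on these libraries where they do the work, as an engineer would, in place of code of your own. Each camera call takes 0.05 s, during which the arm holds its last target. There are 200 camera calls.

### The job

I am about to pour glaze over the little open cup on the ware board, and finger marks would spoil it: pick up the glazing tongs, take the cup off the board in their jaws without the gripper itself touching it, and hold it upright over the middle of the catch basin, a few centimetres above the rim. Do not disturb the other ware, jars and tools. Finish while still holding it there; I will pour.

Things in the scene. Friction and masses are not known exactly. Their poses are not given: they have to be found in the camera images.
- tongs: Loose sprung steel glazing tongs, 100 g, 240 mm long with the loop at the back, lying flat on the table so that the arms open and close sideways; at rest fully open. Origin: on the middle line, at the underside, below the grip point, within 10 mm of the centre of mass; x runs along the middle line to the jaws, z up. Every part of the tongs lies between z 0 and 24 mm
- tongs_left: The tongs' left (+y) arm, from the hinge to the left jaw; origin 8 mm left of the tongs' origin when open, x then parallel to the middle line. It swings about the hinge, 108 mm behind, in equal measure with the right arm. A spring opens them: about 8 N on each arm at the grip point starts closing them, rising to 10 N fully closed
- tongs_right: The tongs' right (-y) arm, from the hinge to the right jaw; origin 8 mm right of the tongs' origin when open, x then parallel to the middle line. It swings about the hinge, 108 mm behind
- tongs_grip (a point): Where to squeeze the tongs: midway between the flat black rubber grips (80 mm long, 24 mm high), 12 mm above the tongs' origin. 60 mm over the grips' outer faces here when open, about 45 mm with the cup in the jaws. Squeezed to 55 mm, the spring already keeps the tongs firm in the gripper, with some 60 mm still free between the prongs
- tongs_jaw (a point): Midway between the jaws, 92 mm ahead of the tongs' origin on the middle line, 12 mm above the underside. Each jaw has two upright rubber prongs, 24 mm tall, 6 mm thick, 10 mm before and behind this point, which cradle a round thing about 45 mm wide. When open: 69 mm free between the prongs, 88 mm over the jaws' backs
- cup: Small open cup of bare terracotta, about 60 g, standing mouth up on the ware board: 48 mm tall, 49 mm wide at the rim, narrowing a little to the foot; wall 4 mm. The only open cup on the board. Origin: centre of its underside, z up
- ware_board: Fixed plain wooden board, 130 x 320 x 18 mm, holding three pieces of ware in a row 110 mm apart, in any order: the cup, the bud vase and the turtle dish. Origin: centre of its underside; y along its length; its top is 18 mm above the table
- vase: Terracotta bud vase on the ware board, 60 mm tall, 48 mm wide, narrow neck; leave alone. Origin: centre of its underside
- turtle: Terracotta turtle-shaped dish on the ware board, about 75 mm long with head and tail, 25 mm tall; leave alone. Origin: under its centre
- basin: Fixed round grey plastic catch basin, open and empty, 224 mm wide at the rim, 70 mm tall, on the table. Origin: centre of its underside
- basin_rim (a point): Centre of the basin's mouth, at the height of the rim, 70 mm above the table
- jug: White lidded glaze jug with a handle, 104 mm wide (146 mm with spout and handle), 165 mm tall, standing; leave alone. Origin: centre of its underside
- brush: Glaze brush, 190 mm long, lying on the table; leave alone. Origin: under its middle
- glaze_jar: Low screw-top glaze jar, 72 mm wide, 75 mm tall; leave alone. Origin: centre of its underside
- coasters: Stack of four round terracotta coasters, about 100 mm wide, 28 mm tall; leave alone. Origin: centre of its underside
- rib: Flat wooden potter's rib, 100 x 45 x 6 mm, lying on the table; leave alone. Origin: centre of its underside
Not all that is in view belongs to the job. Of the things that look like the basin, take the one that is farthest to the robot's right at the start. Leave any black look-alike of the cup alone.

How it is judged:
By the outcome, as a careful person would: the job done as asked, in the order asked, and still so for the second after the job is handed in, while the arm keeps its last pose, push and grip.
It also fails if it takes over 61 s, if anything falls off the work surface, if the arm or the gripper's body presses on something with over 40 N, if the wrist force passes 120 N, or if a joint passes its speed limit or range.

## Working session

There is one attempt and no reset: what is moved stays moved. The work goes in short steps, Python scripts to look and compute and a shell command to move; the robot and the scene stay as the last step left them, time stands still between calls to the robot, and variables do not carry over. Pictures are saved under pics/ and viewed, at most 12 in all, crops included, and the job is handed in when it is done.

```bash
mkdir -p pics; ls; python3 - <<'E'
from bench import status, eyes, r
import cv2,numpy as np
for n in ["scene","side"]:
    s=eyes.snapshot(n); np.savez(f"pics/{n}0.npz",**s)
    cv2.imwrite(f"pics/{n}0.png",s["img"][:,:,::-1])
    print(n,s["mtx"].tolist(),np.round(-s["R"].T@s["t"]).tolist(),np.round(s["R"],3).tolist())
print(status.sense())
E
```

```text
pics
scene [[392.8792793004431, 0.0, 316.9111396573981], [0.0, 392.8792793004431, 199.66505824805307], [0.0, 0.0, 1.0]] [1123.0, -82.0, 790.0] [[0.114, 0.993, 0.008], [0.762, -0.083, -0.643], [-0.638, 0.079, -0.766]]
side [[449.4708881342067, 0.0, 314.37012137753123], [0.0, 449.4708881342067, 201.4433470315893], [0.0, 0.0, 1.0]] [456.0, -950.0, 848.0] [[0.997, -0.082, -0.005], [-0.055, -0.623, -0.78], [0.061, 0.778, -0.625]]
{'time': 0.1, 'joint_pos': array([ 6.12270605e+01,  7.51140368e+00,  8.53245688e+01,  1.51987220e-03,
        8.72646032e+01, -4.89400092e+00]), 'qd': array([ 0.09920133, -0.08899606, -0.20406139, -0.0107006 ,  0.07582048,
        0.08682484]), 'joint_efforts': array([ 1.36351759e-03, -5.70955610e+01, -5.01940513e+01, -1.64196354e-04,
        8.14756961e-03,  8.42943132e-05]), 'tool_pos': array([242.60958166, 548.18918008, 230.32821957]), 'tcp_rot': array([-1.79899920e+02, -1.00928465e-02,  1.56120979e+02]), 'ft_force': array([-0.36888811, -0.21953243, -0.14498433]), 'wrist_torque': array([ 0.03608229, -0.01361931, -0.02023713]), 'grip_force': 0.0, 'finger_gap': 84.98714261814628}
```

View pics/scene0.png

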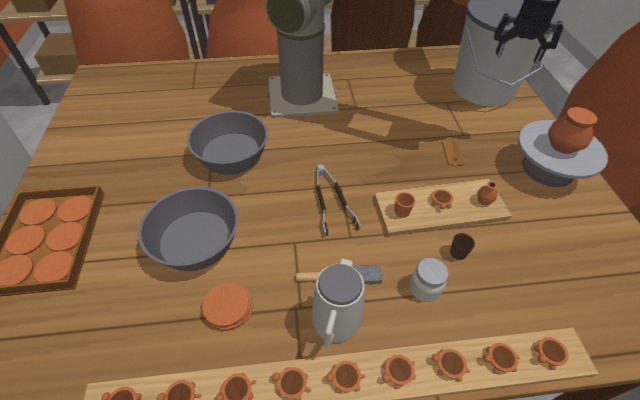

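View pics/side0.png

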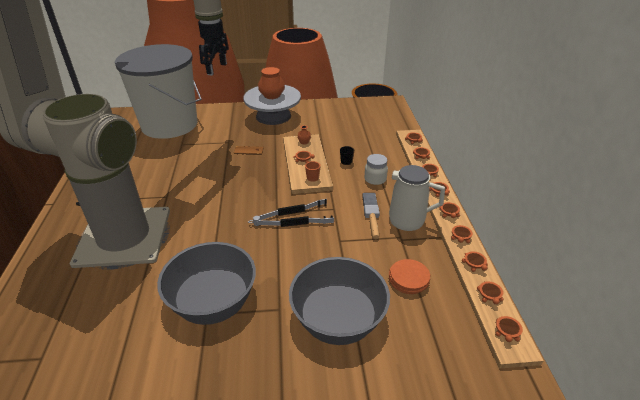

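The scene view shows the cup at (403,205), turtle (442,198), vase (487,193), and tongs with the loop at (320,168) and jaws at (325,230)/(356,226). The basins are at (228,140) and (190,230). In the side view the cup is at (313,171), the tongs' loop at (250,221) and the jaws at (325,203)/(332,221).

```bash
cat > h.py <<'E'
import numpy as np, cv2
def load(n): return dict(np.load(f"pics/{n}.npz"))
def ray(s,p):
    d=s["R"].T@np.linalg.inv(s["mtx"])@np.array([p[0],p[1],1.]); return -s["R"].T@s["t"],d/np.linalg.norm(d)
def plane(s,p,z):
    c,d=ray(s,p); return c+d*(z-c[2])/d[2]
def tri(s1,p1,s2,p2):
    A=[];b=[]
    for s,p in((s1,p1),(s2,p2)):
        c,d=ray(s,p); P=np.eye(3)-np.outer(d,d); A.append(P); b.append(P@c)
    x=np.linalg.lstsq(np.vstack(A),np.hstack(b),rcond=None)[0]
    c,d=ray(s1,p1); return x, np.linalg.norm(np.cross(x-c,d))*2
def proj(s,X):
    q=s["mtx"]@(s["R"]@np.asarray(X,float)+s["t"]); return q[:2]/q[2]
E
python3 - <<'E'
from h import *
np.set_printoptions(precision=1,suppress=True)
a,b=load("scene0"),load("side0")
pts={"basinA":((228,131),(208,272)),"basinB":((190,222),(339,288)),
"cuptop":((404,199),(313,167)),"loop":((320,168),(250,221)),"jL":((356,226),(325,203)),"jR":((325,230),(332,221)),"vase":((487,186),(304,130)),"turtle":((442,196),(303,156)),"blackcup":((462,242),(347,152)),"jar":((431,268),(376,159)),"brushtip":((380,274),(370,196)),"jugtop":((341,284),(413,175)),"jugspout":((346,265),(397,175)),"brushend":((298,277),(376,236))}
for k,(p,q) in pts.items(): print(k,*tri(a,p,b,q))
for n,s,roi in(("scene",a,(300,155,70,90)),("side",b,(240,190,100,45))):
    x,y,w,h=roi; c=cv2.resize(cv2.cvtColor(s["img"],cv2.COLOR_RGB2BGR)[y:y+h,x:x+w],None,fx=5,fy=5,interpolation=cv2.INTER_CUBIC)
    cv2.imwrite(f"pics/t_{n}.png",c); globals()[n]=c
cv2.imwrite("pics/t.png",np.hstack([scene,np.vstack([side,np.zeros((225,500,3),np.uint8)])])[:450,:800])
# basins: mask by colour (bluish dark grey) -> contour
for n,s in(("scene",a),("side",b)):
    hsv=cv2.cvtColor(s["img"],cv2.COLOR_RGB2HSV); m=cv2.inRange(hsv,(105,15,20),(140,120,150))
    cs,_=cv2.findContours(m,0,1)
    for c in cs:
        if cv2.contourArea(c)>2000: print(n,cv2.boundingRect(c),cv2.contourArea(c))
E
```

```text
basinA [ 264.4 -225.9   79.7] 7.142309714123942
basinB [ 561.4 -300.3   75.7] 2.436226804418027
cuptop [541.1 200.8  63.1] 5.129025777443391
loop [350.6  22.6   4.7] 7.233740418060085
jL [568.3  83.6  10.1] 1.2027151193057954
jR [577.3   3.8  11.8] 9.271199999787173
vase [528.  412.8  72.4] 1.9890477120073302
turtle [516.8 311.8  32.8] 3.9627847953892674
blackcup [663.4 308.4  42.2] 4.039509080193796
jar [739.  204.5  76.9] 1.8229644694354186
brushtip [706.5 112.    7.6] 7.322781523834317
jugtop [794.2   3.4 154.1] 0.9575602139927674
jugspout [754.2  18.8 147.1] 4.024218771115685
brushend [692.1 -69.7   9.2] 1.800662987363816
```

View pics/t.png

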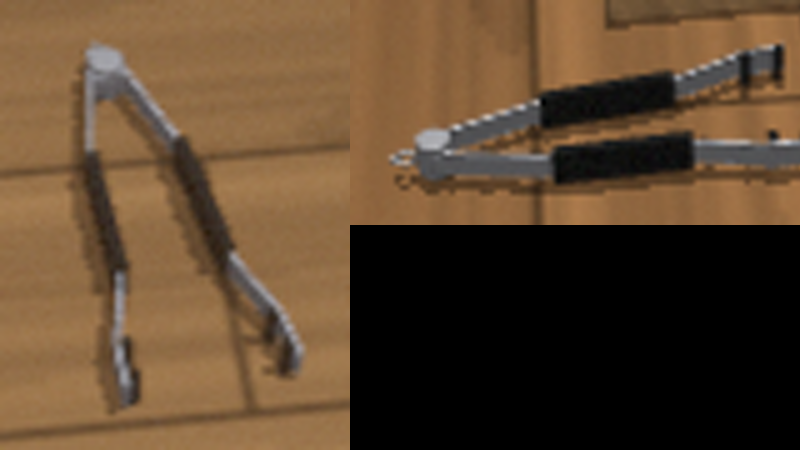

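```bash
python3 -m handwheel '{"series": [[[-40.6,-38.2,0,0,0,-0.52,1],[-40.6,-38.2,0,0,0,-0.52,1],[-40.6,-38.2,0,0,0,-0.52,1],[-40.6,-38.2,0,0,0,-0.52,1],[-40.6,-38.2,0,0,0,-0.52,1],[-40.6,-38.2,0,0,0,-0.52,1],[-40.6,-38.2,0,0,0,-0.52,1],[-40.6,-38.2,0,0,0,-0.52,1],[-40.6,-38.2,0,0,0,-0.52,1],[-40.6,-38.2,0,0,0,-0.52,1],[-40.6,-38.2,0,0,0,-0.52,1],[-40.6,-38.2,0,0,0,-0.52,1]]]}'
python3 - <<'E'
from bench import status, eyes, r
import cv2,numpy as np
s=eyes.snapshot("wrist"); np.savez("pics/w1.npz",**s); cv2.imwrite("pics/w1.png",s["img"][:,:,::-1])
print(s["mtx"].tolist(),-s["R"].T@s["t"],s["R"].tolist()); q=status.sense(); print(q["tool_pos"],q["tcp_rot"],q["joint_pos"])
E
```

```text
time: 1.6
tool_pos: [459.1, 36.1, 231.1]
tcp_rot: [180.0, -0.0, -174.0]
ft_force: [0.2, 0.4, -0.3]
finger_gap: 85.2
grip_force: 0.0
[[330.80869515798736, 0.0, 316.15479722405075], [0.0, 330.80869515798736, 199.68166200802727], [0.0, 0.0, 1.0]] [379.81666852  27.72327678 373.61520398] [[-0.10611424660610533, 0.9943525929140565, 0.0016393999857473053], [0.9456554781986499, 0.1004075273664583, 0.3092798813389558], [0.30736864384660867, 0.03436930917618964, -0.9509696458702824]]
[459.11782189  36.24434878 231.21032021] [ 1.79986205e+02 -9.19965242e-03 -1.73964326e+02] [-1.87901517e+00 -1.46591444e+01  1.06482284e+02  1.24031240e-02
  8.81878719e+01 -9.79150819e+01]
```

View pics/w1.png

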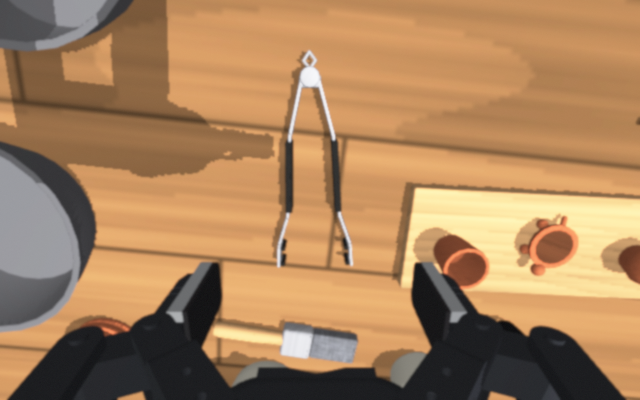

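The wrist view shows the grips at about (289,176) and (336,173), the hinge at (310,77), the jaws at (281,255)/(347,253), and the cup at right with its rim at (465,267).

```bash
python3 - <<'E'
from h import *
np.set_printoptions(precision=1,suppress=True)
w,a,b=load("w1"),load("scene0"),load("side0")
def grips(s,roi,amin,n=2):
    x,y,W,H=roi; g=s["img"][y:y+H,x:x+W].max(2); m=(g<75).astype(np.uint8)
    k,l,st,c=cv2.connectedComponentsWithStats(m); o=np.argsort(-st[1:,4])[:n]+1
    return [(c[i]+[x,y],st[i]+[x,y,0,0,0],np.argwhere(l==i)[:,::-1]+[x,y]) for i in o if st[i,4]>amin]
out={}
for n,s,roi in(("w",w,(275,125,75,95)),("side",b,(255,198,75,30))):
    out[n]=grips(s,roi,20)
    for c,st,_ in out[n]: print(n,c,st)
gw=sorted(out["w"],key=lambda g:g[0][0]); gs=sorted(out["side"],key=lambda g:-g[0][1])
for g,h in zip(gw,gs): print("grip",*tri(w,g[0],b,h[0]))
P=[plane(w,g[0],18) for g in gw]; print("on z18",P,"mid",(P[0]+P[1])/2)
for g in gw:
    q=np.array([plane(w,p,20)[:2] for p in g[2]]); print("x range",q[:,0].min(),q[:,0].max())
h=plane(w,(310,77),20); j=(plane(w,(279,262),6)+plane(w,(350,262),6))/2
print("hinge",h,"jaw-end mid",j); 
mid=(P[0]+P[1])/2; print("heading hinge-mid",np.degrees(np.arctan2(*(mid-h)[1::-1])),"perp",np.degrees(np.arctan2(-(P[1]-P[0])[0],(P[1]-P[0])[1])),np.linalg.norm((mid-h)[:2]))
# cup
for n,s,roi in(("scene",a,(385,185,38,38)),("side",b,(298,155,30,30)),("w",w,(425,225,75,75))):
    x,y,W,H=roi; hsv=cv2.cvtColor(s["img"][y:y+H,x:x+W],cv2.COLOR_RGB2HSV)
    m=cv2.inRange(hsv,(0,140,40),(11,255,255)); k,l,st,c=cv2.connectedComponentsWithStats(m); i=1+np.argmax(st[1:,4]); print(n,st[i]+[x,y,0,0,0],c[i]+[x,y])
print("cup rim",*tri(w,(465,267),b,(313,166)),plane(w,(465,267),66))
print("expected proj rim C",proj(a,[541,201,66]),proj(b,[541,201,66]))
E
```

```text
w [288.5 176.4] [286 142   6  70 411]
w [335.4 176.2] [331 141   9  71 390]
side [291.5 209.9] [276 204  36  14 224]
side [294.2 221.4] [280 216  29  11 223]
grip [473.2   6.9  11. ] 0.5247795176778716
grip [467.7  59.6   9.8] 0.7090193296496238
on z18 [array([471.1,   7.3,  18. ]), array([465.4,  58.8,  18. ])] mid [468.2  33.1  18. ]
x range 433.2370402867132 511.05978506018005
x range 426.7813649168042 505.30263379407415
hinge [366.1  20.6  20. ] jaw-end mid [580.   47.6   6. ]
heading hinge-mid 6.935018134751687 perp 6.3735710882266785 102.9034903428115
scene [395 192  20  25 346] [403.7 203.6]
side [298 155  22  26 333] [310.2 166.9]
w [ 434  236   54   54 1912] [460.6 261.2]
cup rim [541.9 207.   58.8] 3.30467100058972 [536.5 201.8  66. ]
expected proj rim C [403.8 199.2] [312.5 165.5]
```

```bash
python3 -m handwheel '{"series": [[[-1.05,-0.4,8,0,0,-0.012,1],[-1.05,-0.4,14,0,0,-0.012,1],[-1.05,-0.4,18,0,0,-0.012,1],[-1.05,-0.4,18,0,0,-0.012,1],[-1.05,-0.4,18,0,0,-0.012,1],[-1.05,-0.4,18,0,0,-0.012,1],[-1.05,-0.4,18,0,0,-0.012,1]]]}'
python3 - <<'E'
from h import *
from bench import status, eyes
np.set_printoptions(precision=2,suppress=True)
s=eyes.snapshot("wrist"); np.savez("pics/w2.npz",**s); cv2.imwrite("pics/w2.png",s["img"][:,:,::-1])
q=status.sense(); print(q["tool_pos"],q["tcp_rot"],q["finger_gap"])
E
```

```text
time: 2.52
tool_pos: [472.2, 32.1, 53.6]
tcp_rot: [-180.0, 0.2, -173.4]
ft_force: [0.4, -0.4, -0.2]
finger_gap: 85.5
grip_force: 0.0
[471.74  32.07  53.12] [-179.97    0.18 -173.4 ] 85.71643623754531
```

View pics/w2.png

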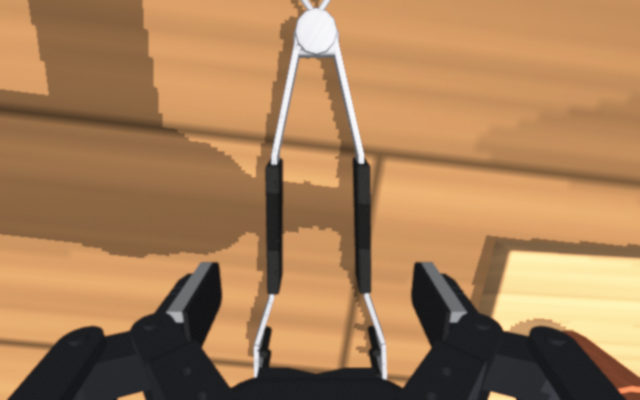

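The grips are centred between the fingers: (274,225) and (362,225) against pads at about 210 and 422.

```bash
python3 -m handwheel '{"series": [[[0,0.1,3,0,0,0,1],[0,0.1,4.4,0,0,0,1],[0,0.1,4.7,0,0,0,1],[0,0.1,4.7,0,0,0,1],[0,0.1,4.7,0,0,0,1],[0,0.1,4.7,0,0,0,1]]]}' 40
```

```text
time: 3.32
tool_pos: [470.8, 33.0, 5.0]
tcp_rot: [-180.0, 0.1, -173.4]
ft_force: [-0.5, -0.8, -0.2]
finger_gap: 85.2
grip_force: 0.0
```

```bash
python3 -m handwheel '{"series": [[[0,0,0,0,0,0,0.8],[0,0,0,0,0,0,0.7],[0,0,0,0,0,0,0.64],[0,0,0,0,0,0,0.64],[0,0,0,0,0,0,0.64],[0,0,0,0,0,0,0.64],[0,0,0,0,0,0,0.64],[0,0,0,0,0,0,0.64]]]}' 40
```

```text
time: 4.32
tool_pos: [471.1, 33.0, 5.5]
tcp_rot: [-180.0, 0.1, -173.4]
ft_force: [-3.2, 0.2, 10.2]
finger_gap: 54.9
grip_force: 11.9
```

```bash
python3 -m handwheel '{"series": [[[0,0,-1,0,0,0,0.64],[0,0,-3,0,0,0,0.64],[0,0,-6,0,0,0,0.64],[0,0,-9,0,0,0,0.64],[0,0,-12,0,0,0,0.64],[0,0,-12,0,0,0,0.64],[0,0,-12,0,0,0,0.64],[0,0,-12,0,0,0,0.64]]]}' 40
python3 - <<'E'
from h import *
from bench import status, eyes
s=eyes.snapshot("wrist"); np.savez("pics/w3.npz",**s); u=eyes.snapshot("side"); np.savez("pics/s3.npz",**u)
cv2.imwrite("pics/w3.png",np.hstack([cv2.resize(s["img"],(480,300))[:,:,::-1],u["img"][60:260,200:400][:,:,::-1].repeat(1,0) if 0 else cv2.resize(u["img"][110:260,200:360],(320,300))[:,:,::-1]]))
q=status.sense(); print(q["tool_pos"],q["tcp_rot"],q["finger_gap"])
E
```

```text
time: 5.32
tool_pos: [469.1, 33.1, 122.7]
tcp_rot: [180.0, -0.2, -173.4]
ft_force: [0.8, 0.6, 0.3]
finger_gap: 54.8
grip_force: 8.1
[469.32153786  33.12473897 122.9953127 ] [ 1.79977256e+02 -1.31017121e-01 -1.73402317e+02] 54.80107936174505
```

View pics/w3.png

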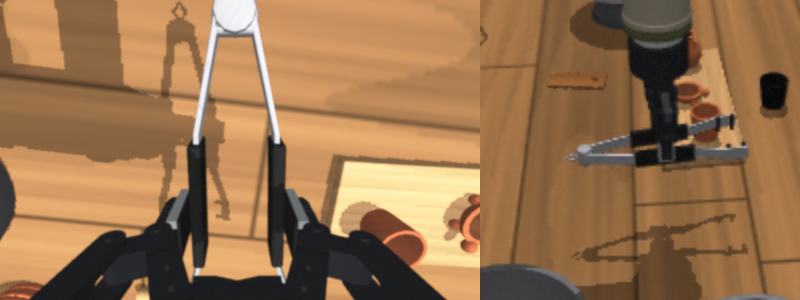

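The tongs are held level between the pads (grips at about (200,210) and (278,205) in the composite). The side crop shows them off the table.

```bash
python3 -m handwheel '{"series": [[[0.6,4,-6.7,0,0,0,0.64],[0.6,8,-6.7,0,0,0,0.64],[0.6,12,-6.7,0,0,0,0.64],[0.6,16,-6.7,0,0,0,0.64],[0.6,16,-6.7,0,0,0,0.64],[0.6,16,-6.7,0,0,0,0.64],[0.6,16,-6.7,0,0,0,0.64],[0.6,16,-6.7,0,0,0,0.64]]]}' 40
python3 - <<'E'
from h import *
from bench import status, eyes
np.set_printoptions(precision=2,suppress=True)
S={n:eyes.snapshot(n) for n in("wrist","scene","side")}
for n,s in S.items(): np.savez(f"pics/{n}4.npz",**s)
B=lambda i:cv2.cvtColor(i,cv2.COLOR_RGB2BGR)
w=B(S["wrist"]["img"])[200:400,160:480]; c=B(S["scene"]["img"]); d=B(S["side"]["img"])
J=np.array([537,201.5,200.]); 
print(proj(S["scene"],J),proj(S["side"],J))
x,y=proj(S["scene"],J).astype(int);u,v=proj(S["side"],J).astype(int); print(x-60,y-30,u-60,v-30)
f=lambda i,x,y:cv2.resize(i[y:y+75,x:x+100],(400,300),interpolation=cv2.INTER_CUBIC)
cv2.imwrite("pics/c4.png",np.vstack([np.hstack([f(c,x-60,y-30),f(d,u-60,v-30)]),cv2.resize(w,(800,500))[:300]]))
cv2.imwrite("pics/c4.png",np.vstack([np.hstack([f(c,x-60,y-30),f(d,u-60,v-30)]),np.hstack([cv2.resize(w,(480,300)),np.zeros((300,320,3),np.uint8)])]))
q=status.sense(); print(q["tool_pos"],q["tcp_rot"],q["finger_gap"])
E
```

```text
time: 6.42
tool_pos: [446.1, 190.5, 191.2]
tcp_rot: [-180.0, -0.0, -173.5]
ft_force: [0.1, -0.1, -0.3]
finger_gap: 55.1
grip_force: 8.2
[414.54 157.75] [310.72 127.23]
354 127 250 97
[446.05 190.84 191.34] [-180.      0.01 -173.45] 55.097794933453834
```

View pics/c4.png

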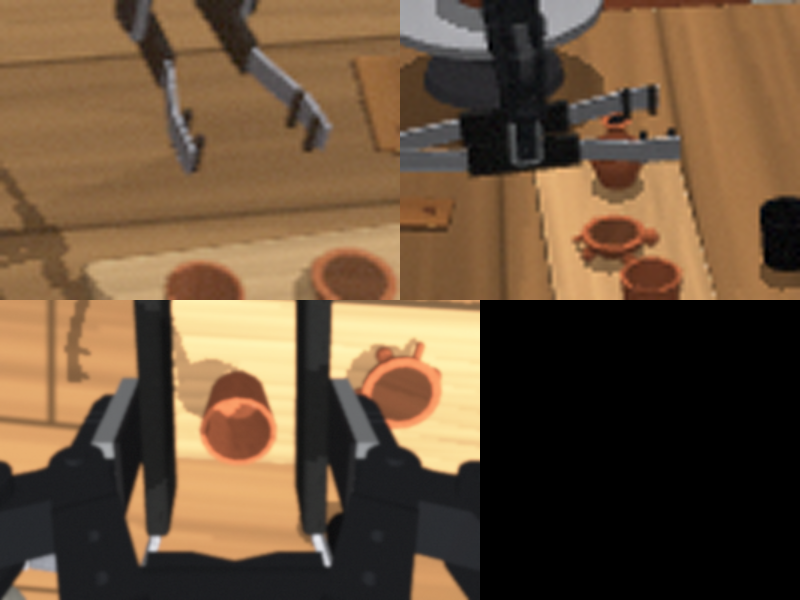

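Composite: in the scene crop the jaw ends are at (196,152) and (320,132), in the side crop at (279,149) and (254,100). The wrist crop shows the cup rim centred at (238,430), between the tongs' arms.

```bash
python3 - <<'E'
from h import *
np.set_printoptions(precision=1,suppress=True)
w1,w4,w3,a,b=load("w1"),load("wrist4"),load("w3"),load("scene4"),load("side4")
# rim ellipse by mask in w4
def rim(s,roi):
    x,y,W,H=roi; hsv=cv2.cvtColor(s["img"][y:y+H,x:x+W],cv2.COLOR_RGB2HSV)
    m=cv2.inRange(hsv,(0,120,40),(12,255,255)); k,l,st,c=cv2.connectedComponentsWithStats(m); i=1+np.argmax(st[1:,4])
    return st[i]+[x,y,0,0,0]
print(rim(w4,(285,235,70,90)),rim(w1,(425,225,75,75)))
for p1,p4 in(((464.3,267),(318.7,286.7)),):
    print("rim 2 wrist",*tri(w1,p1,w4,p4),plane(w4,p4,66),plane(w1,p1,66))
R=lambda x,y:(354+x/4,127+y/4); D=lambda x,y:(250+x/4,97+y/4)
jr,e1=tri(a,R(196,152),b,D(279,149)); jl,e2=tri(a,R(320,132),b,D(254,100)); print(jr,e1,jl,e2,(jr+jl)/2)
# arm/hinge direction: grips mid in wrist4 at z of grip top
for row in (220,260,300):
    g=w4["img"][row].max(1); m=np.where(g[235:400]<60)[0]+235; print(row,m.min(),m.max(),[ (int(k[0]),int(k[-1])) for k in np.split(m,np.where(np.diff(m)>3)[0]+1)])
E
```

```text
[ 294  248   50   62 2359] [ 434  235   55   56 1984]
rim 2 wrist [539.8 204.1  61.4] 1.4991501132129692 [537.7 203.9  66. ] [536.6 201.1  66. ]
[558.3 169.2 197.8] 7.395027959274787 [547.3 241.5 196.6] 3.8316005544854224 [552.8 205.3 197.2]
220 251 378 [(251, 273), (359, 378)]
260 250 383 [(250, 274), (359, 383)]
300 237 395 [(237, 275), (358, 395)]
```

```bash
python3 -m handwheel '{"series": [[[0,0.15,4,0,0,0,0.64],[0,0.15,8,0,0,0,0.64],[0,0.15,11,0,0,0,0.64],[0,0.15,11.1,0,0,0,0.64],[0,0.15,11.1,0,0,0,0.64],[0,0.15,11.1,0,0,0,0.64],[0,0.15,11.1,0,0,0,0.64]]]}' 40
python3 - <<'E'
from h import *
from bench import status, eyes
np.set_printoptions(precision=2,suppress=True)
S={n:eyes.snapshot(n) for n in("scene","side")}
for n,s in S.items(): np.savez(f"pics/{n}5.npz",**s)
B=lambda i:cv2.cvtColor(i,cv2.COLOR_RGB2BGR)
f=lambda i,x,y:cv2.resize(i[y:y+75,x:x+50],(400,600),interpolation=cv2.INTER_CUBIC)
o=[]
for n in S:
    x,y=proj(S[n],[538,203,75]).astype(int)-[25,37]; print(n,x,y); o.append(f(B(S[n]["img"]),x,y))
cv2.imwrite("pics/c5.png",np.hstack(o))
q=status.sense(); print(q["tool_pos"],q["tcp_rot"],q["finger_gap"])
E
```

```text
time: 7.45
tool_pos: [446.7, 193.1, 81.7]
tcp_rot: [180.0, 0.1, -173.4]
ft_force: [0.2, -0.1, -2.5]
finger_gap: 54.9
grip_force: 8.2
scene 379 158
side 286 125
[446.23 192.98  81.11] [ 179.99    0.08 -173.4 ] 54.85692475747886
```

View pics/c5.png

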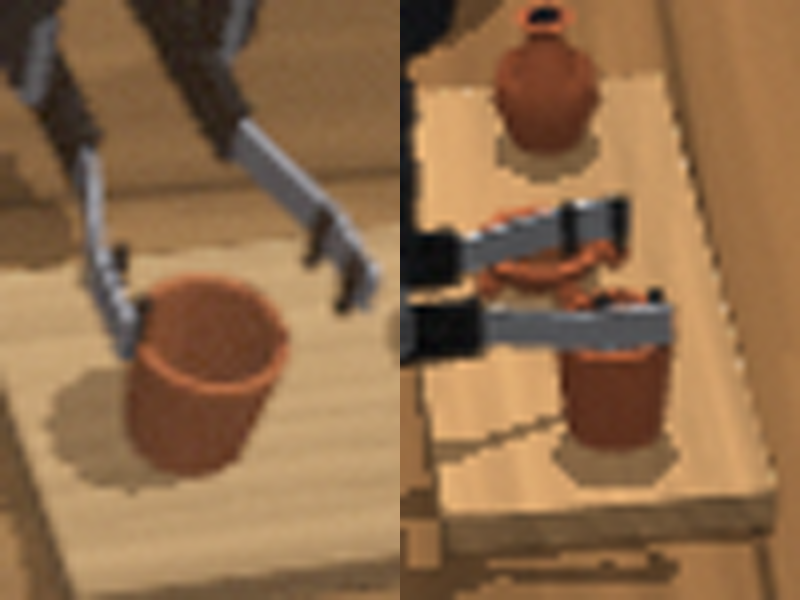

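The scene crop shows the cup rim centred at (212,333) below the jaws, with the front prongs' feet at about (128,352) and (345,312). The side crop shows the near prongs' tops at (602,300) and (655,295), and the rim spanning 560 to 668.

```bash
python3 - <<'E'
from h import *
np.set_printoptions(precision=1,suppress=True)
a,b=load("scene5"),load("side5")
R=lambda x,y:(379+x/8,158+y/8); D=lambda x,y:(286+(x-400)/8,125+y/8)
print("rim scene",plane(a,R(212,333),66)); print("rim/base side",plane(b,D(614,335),66), "foot edge",plane(b,D(614,447),18))
F=plane(a,R(128,352),75),plane(a,R(345,312),75); print("front prong feet",*F,(F[0]+F[1])/2)
print("near prong tops",plane(b,D(602,300),99),plane(b,D(655,295),99)); print("far back prong", plane(b,D(568,250),75))
print("rear left foot",plane(a,R(315,262),75))
for n,s,o in(("scene",a,(379,158)),("side",b,(286,125))):
  for X in([538,203,66],[551,171,75],[545,234,75]): q=(proj(s,X)-o)*8; print(n,X,q+([400,0] if n=="side" else [0,0]))
E
```

```text
rim scene [542.9 204.7  66. ]
rim/base side [541.3 193.6  66. ] foot edge [540.4 186.4  18. ]
front prong feet [554.6 174.5  75. ] [546.4 242.9  75. ] [550.5 208.7  75. ]
near prong tops [535.1 168.9  99. ] [555.1 170.4  99. ]
far back prong [527.  241.1  75. ]
rear left foot [526.  239.5  75. ]
scene [538, 203, 66] [202.3 321.1]
scene [551, 171, 75] [113.6 343.7]
scene [545, 234, 75] [314.7 311. ]
side [538, 203, 66] [603.5 321.8]
side [551, 171, 75] [644.  347.7]
side [545, 234, 75] [615.  257.6]
```

```bash
python3 -m handwheel '{"series": [[[-0.1,-0.1,0,0,0,0,0.64],[-0.1,-0.1,0.5,0,0,0,0.64],[-0.1,-0.1,1,0,0,0,0.64],[-0.1,-0.1,1.4,0,0,0,0.64],[-0.1,-0.1,1.8,0,0,0,0.64],[-0.1,-0.1,1.8,0,0,0,0.64],[-0.1,-0.1,1.8,0,0,0,0.64]]]}' 40
python3 - <<'E'
from h import *
from bench import status, eyes
S={n:eyes.snapshot(n) for n in("scene","side","wrist")}
for n,s in S.items(): np.savez(f"pics/{n}6.npz",**s)
for n in("scene","side"):
    o=load(n+"5"); x,y=(proj(S[n],[540,203,18])).astype(int); print(n, x,y)
    d=cv2.absdiff(S[n]["img"],o["img"])[y-8:y+4,x-8:x+9].max(2); print(d.max(),d.mean())
print(status.sense()["ft_force"],status.sense()["tool_pos"])
E
```

```text
time: 8.43
tool_pos: [446.9, 192.0, 62.4]
tcp_rot: [180.0, 0.0, -173.4]
ft_force: [1.1, -0.2, -1.3]
finger_gap: 54.7
grip_force: 8.2
scene 401 211
68 7.264705882352941
side 312 177
134 29.044117647058822
[-1.21953283 -0.10411555 -0.39755414] [446.98969906 192.0030735   62.53605983]
```

```bash
python3 -m handwheel '{"series": [[[0,0,0.5,0,0,0,0.64],[0,0,1,0,0,0,0.64],[0,0,1.5,0,0,0,0.64],[0,0,2,0,0,0,0.64],[0,0,2.1,0,0,0,0.64],[0,0,2.1,0,0,0,0.64],[0,0,2.1,0,0,0,0.64]]]}' 40
python3 - <<'E'
from h import *
from bench import status, eyes
S={n:eyes.snapshot(n) for n in("scene","side")}
B=lambda i:cv2.cvtColor(i,cv2.COLOR_RGB2BGR)
o=[]
for n in S:
    x,y=proj(S[n],[538,203,50]).astype(int)-[25,37]; print(n,x,y); o.append(cv2.resize(B(S[n]["img"])[y:y+75,x:x+50],(400,600),interpolation=cv2.INTER_CUBIC))
cv2.imwrite("pics/c7.png",np.hstack(o))
print(status.sense()["ft_force"])
E
```

```text
time: 9.45
tool_pos: [447.0, 192.0, 41.5]
tcp_rot: [180.0, 0.0, -173.4]
ft_force: [0.2, 0.1, -0.6]
finger_gap: 54.8
grip_force: 8.2
scene 378 165
side 286 132
[-0.09914779  0.00411618 -1.39238286]
```

View pics/c7.png

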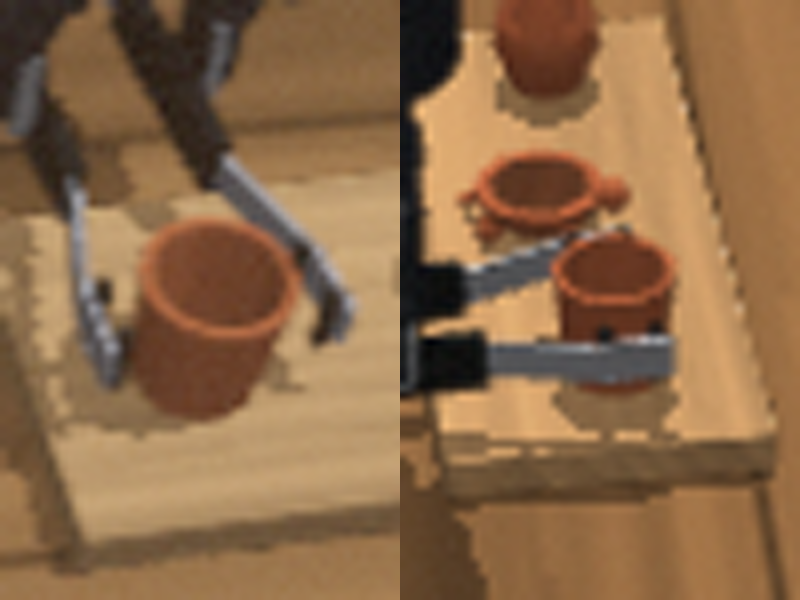

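Both jaws straddle the standing cup without touching it: prongs at (115,340) and (330,310) in the scene crop, and on either side of its middle at (605,335)/(655,330) in the side crop. I'll close now.

```bash
python3 -m handwheel '{"series": [[[0,0,0,0,0,0,0.61],[0,0,0,0,0,0,0.58],[0,0,0,0,0,0,0.55],[0,0,0,0,0,0,0.52],[0,0,0,0,0,0,0.48],[0,0,0,0,0,0,0.44],[0,0,0,0,0,0,0.44],[0,0,0,0,0,0,0.44],[0,0,0,0,0,0,0.44],[0,0,0,0,0,0,0.44]]]}' 40
```

```text
time: 10.8
tool_pos: [446.8, 191.9, 41.3]
tcp_rot: [-180.0, 0.0, -173.4]
ft_force: [0.6, 0.3, -0.6]
finger_gap: 44.1
grip_force: 40.6
```

```bash
python3 -m handwheel '{"series": [[[0,0,-0.3,0,0,0,0.44],[0,0,-0.8,0,0,0,0.44],[0,0,-1.6,0,0,0,0.44],[0,0,-2.8,0,0,0,0.44],[0,0,-4.2,0,0,0,0.44],[0,0,-5.8,0,0,0,0.44],[0,0,-7.4,0,0,0,0.44],[0,0,-8.8,0,0,0,0.44],[0,0,-9.8,0,0,0,0.44],[0,0,-10,0,0,0,0.44],[0,0,-10,0,0,0,0.44]]]}' 40
python3 - <<'E'
from h import *
from bench import status, eyes
np.set_printoptions(precision=1,suppress=True)
S={n:eyes.snapshot(n) for n in("scene","side")}
B=lambda i:cv2.cvtColor(i,cv2.COLOR_RGB2BGR)
o=[]
for n in S:
    np.savez(f"pics/{n}8.npz",**S[n])
    x,y=proj(S[n],[538,203,140]).astype(int)-[25,32]; print(n,x,y); o.append(cv2.resize(B(S[n]["img"])[y:y+75,x:x+50],(400,600),interpolation=cv2.INTER_CUBIC))
cv2.imwrite("pics/c8.png",np.hstack(o))
# basin rim ellipses from full-image masks (start pictures)
for n,roi in(("scene0",(135,180,110,95)),("side0",(280,250,115,100))):
    s=load(n); x,y,W,H=roi; im=s["img"][y:y+H,x:x+W].astype(int)
    m=((im[...,0]-im[...,2])<12).astype(np.uint8); m=cv2.morphologyEx(m,cv2.MORPH_CLOSE,np.ones((5,5)))
    c=max(cv2.findContours(m,0,1)[0],key=cv2.contourArea); print(n,np.array(cv2.boundingRect(c))+[x,y,0,0])
    # upper/outer rim: project circle extents for the check
    for C in([561,-300,70],):
        t=np.linspace(0,6.283,73); q=np.array([proj(s,[C[0]+112*np.cos(k),C[1]+112*np.sin(k),70]) for k in t]); print("pred rim cols",q[:,0].min(),q[:,0].max(),"rows",q[:,1].min(),q[:,1].max())
E
```

```text
time: 12.18
tool_pos: [446.6, 191.9, 141.0]
tcp_rot: [-180.0, -0.0, -173.4]
ft_force: [0.6, -0.1, -1.6]
finger_gap: 44.0
grip_force: 40.9
scene 385 145
side 286 112
scene0 [139 187  99  84]
pred rim cols 139.59198622076315 240.80897456086362 rows 186.21843047712136 266.03349885218176
side0 [289 257 101  88]
pred rim cols 288.76752253449365 389.9727395142147 rows 253.8721627114185 332.97700340115557
```

View pics/c8.png

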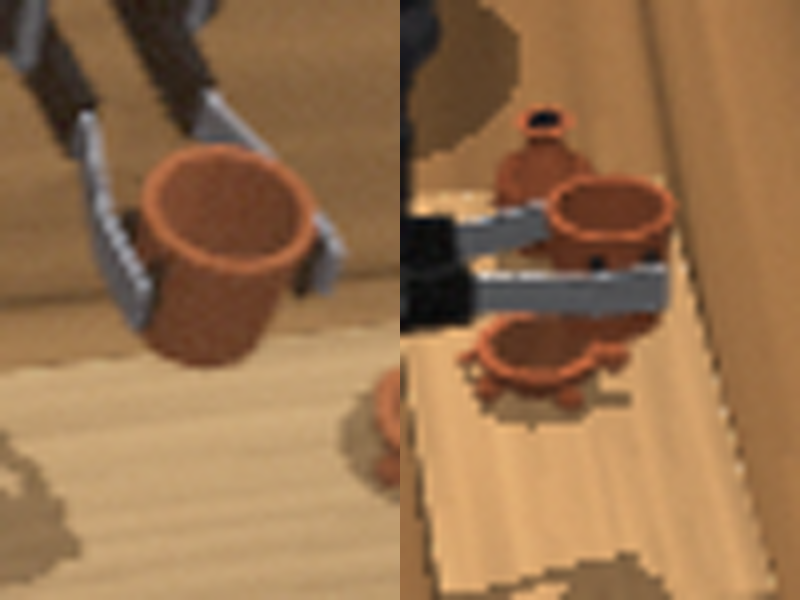

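The cup is lifted clear and upright in the jaws, with its rim at (225,210) in the scene crop and (612,208) in the side crop. Now over to the basin.

```bash
python3 -m handwheel '{"series": [[[0.1,-1.2,-0.5,0,0,0,0.44],[0.25,-3.5,-1,0,0,0,0.44],[0.5,-7,-1,0,0,0,0.44],[0.8,-11,-1,0,0,0,0.44],[1.1,-15,-1,0,0,0,0.44],[1.4,-19,-1,0,0,0,0.44],[1.7,-23,-1,0,0,0,0.44],[2,-27,-1,0,0,0,0.44],[2.2,-30.5,-1,0,0,0,0.44],[2.4,-33,-1,0,0,0,0.44],[2.5,-34.5,-1,0,0,0,0.44],[2.5,-35,-1,0,0,0,0.44]]]}' 40
python3 -m handwheel '{"series": [[[0.1,-1,0,0,0,0,0.44],[0.3,-3,0,0,0,0,0.44],[0.5,-6,0,0,0,0,0.44],[0.7,-9,0,0,0,0,0.44],[0.9,-12,0,0,0,0,0.44],[1.1,-14,0,0,0,0,0.44],[1.2,-15.2,0,0,0,0,0.44],[1.2,-15.6,0.5,0,0,0,0.44],[1.2,-15.6,1.2,0,0,0,0.44],[1.2,-15.6,1.8,0,0,0,0.44],[1.2,-15.6,2,0,0,0,0.44],[1.2,-15.6,2,0,0,0,0.44]]]}' 40
python3 - <<'E'
from h import *
from bench import status, eyes
np.set_printoptions(precision=1,suppress=True)
S={n:eyes.snapshot(n) for n in("scene","side")}
B=lambda i:cv2.cvtColor(i,cv2.COLOR_RGB2BGR)
o=[]
for n in S:
    np.savez(f"pics/{n}9.npz",**S[n])
    x,y=proj(S[n],[562,-304,90]).astype(int)-[66,100]; x=max(x,0); y=min(max(y,0),200); print(n,x,y); o.append(cv2.resize(B(S[n]["img"])[y:y+200,x:x+133],(400,600),interpolation=cv2.INTER_CUBIC))
cv2.imwrite("pics/c9.png",np.hstack(o))
q=status.sense(); print(q["tool_pos"],q["tcp_rot"],q["joint_pos"],q["finger_gap"])
E
```

```text
time: 13.78
tool_pos: [461.9, -159.3, 151.3]
tcp_rot: [180.0, -0.0, -173.5]
ft_force: [0.8, 0.2, -1.6]
finger_gap: 44.1
grip_force: 41.0
time: 15.28
tool_pos: [468.2, -314.5, 131.1]
tcp_rot: [180.0, -0.0, -173.4]
ft_force: [0.6, -0.7, -2.1]
finger_gap: 44.1
grip_force: 41.0
scene 121 118
side 274 185
[ 468.4 -314.9  131.6] [-180.     0.  -173.4] [ -39.1    5.9   97.6   -0.    76.5 -135.7] 43.92337454155401
```

View pics/c9.png

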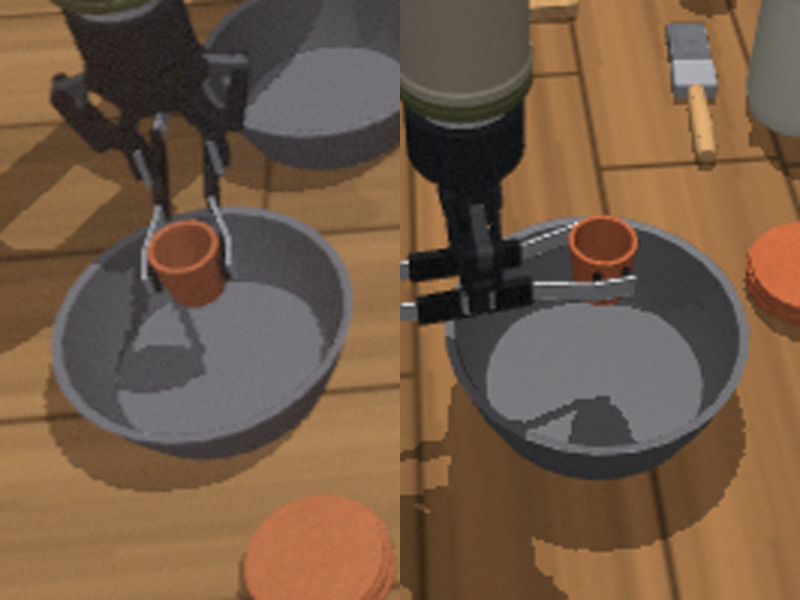

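The cup is held upright over the basin: rim at scene crop (186,250) and side crop (603,242), basin rim at columns 53–352 and 447–748. I'll check the centring numerically.

```bash
python3 - <<'E'
from h import *
np.set_printoptions(precision=1,suppress=True)
a,b=load("scene9"),load("side9"); k=3.0
A=lambda x,y:(121+x*133/400,118+y/k); D=lambda x,y:(274+(x-400)*133/400,185+y/k)
print("cup rim",*tri(a,A(186,250),b,D(603,242)))
print("cup foot",*tri(a,A(197,292),b,D(603,290)))
t=np.linspace(0,6.283,181)
for C in([562,-304],[566,-306],[558,-302]):
  for s,f,n in((a,A,"scene"),(b,D,"side")):
    q=np.array([proj(s,[C[0]+112*np.cos(u),C[1]+112*np.sin(u),70]) for u in t])
    e=[q[:,0].min(),q[:,0].max(),q[:,1].min(),q[:,1].max()]
    m=[f(53,0)[0],f(352,0)[0],f(0,208)[1],f(0,442)[1]] if n=="scene" else [f(447,0)[0],f(748,0)[0],f(0,215)[1],f(0,452)[1]]
    print(C,n,np.array(e)-m)
E
```

```text
cup rim [ 563.1 -299.2  147.9] 1.7191749752596373
cup foot [ 564.1 -302.8  101.3] 1.7787357819067864
[562, -304] scene [-1.   1.  -0.7  1.3]
[562, -304] side [-0.4  1.1 -1.6 -1. ]
[566, -306] scene [-2.2  0.1  0.6  3.1]
[566, -306] side [ 1.5  3.1 -1.1 -0.3]
[558, -302] scene [ 0.3  1.9 -2.  -0.4]
[558, -302] side [-2.2 -0.9 -2.1 -1.7]
```

```bash
python3 -m handwheel '{"series": [[[0,-0.2,0,0,0,0,0.44],[0,-0.3,0,0,0,0,0.44],[0,-0.3,0,0,0,0,0.44],[0,-0.3,0,0,0,0,0.44],[0,-0.3,0,0,0,0,0.44],[0,-0.3,0,0,0,0,0.44]]]}' 40
python3 -c "
from bench import r
print(r.hand_in())"
```

```text
time: 16.12
tool_pos: [468.5, -317.9, 131.3]
tcp_rot: [180.0, 0.0, -173.4]
ft_force: [-0.6, -0.3, -2.7]
finger_gap: 44.1
grip_force: 41.0
the job is handed in; nothing more can be done
None
```

The cup is held upright in the tongs' jaws about 3 cm above the rim of the right-hand basin, centred to within about 5 mm by my measurement; the gripper never touched the cup, nothing else was disturbed as far as I could see, and I handed the job in at 16 s.

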